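Shim the rocking parcel scale

ROBOT

A 6-joint arm with a two-finger parallel gripper is mounted at the origin on the work surface. World frame = base frame: x ahead of the robot, y to its left, z up, the work surface at z = 0. Lengths are in m, angles in rad, forces in N, time in s.
With the tool pointing down it reaches from about 0.3 to 0.75 m from the base axis. Payload 8.5 kg.
Tool frame: the origin (TCP) lies midway between the tips of the shut fingers; the grasp point (between the pads) lies 19 mm behind it; x points along the fingers, y is the direction in which the jaws open and shut, and the axes are right-handed (so a half turn about x gives the same grasp; the last joint's range is limited). The gripper opens to 88 mm and grips with 3 to 60 N. Pads are 18 mm wide; open, the fingers measure 123 mm over their backs; the gripper's body (75 mm by 187 mm) begins 45 mm behind the grasp point.
Start: joints at [1.013, 0.381, 1.297, -0, 1.464, -0.215], TCP at [0.185, 0.518, 0.239] pointing down, gripper open.
Joint ranges: [-3.11, 3.11], [-0.89, 2.33], [0.22, 2.48], [-1.42, 4.56], [0.17, 2.85], [-2.88, 2.88]. Speed limits (rad/s): [2.39, 2.39, 3.14, 3.14, 3.14, 3.14].

INTERFACE

Orientations are given as a unit quaternion [x, y, z, w].
In Python, from rig import ctrl gives the robot as it stands.
- The arm moves only by the shell command python3 -m pendant 'ROWS'. ROWS is a JSON object of lists of equal length, an entry for each row: "delta_rot": the turn, a rotation vector about the tool's x, y, z in degrees, a list of three; "dp": the shift along the tool's x, y, z in mm, a list of three; "hand": the gripper's target within -1 to 1 (fully open at 1, half-way at 0, shut at -1). In form: {"delta_rot": [[ax, ay, az], ...], "dp": [[tx, ty, tz], ...], "hand": [hand, ...]}. A call has 1 to 20 rows; each row shifts and turns the pose as measured when the row begins, along the tool's axes as they then stand; what a row does not reach is not made up. A row lasts 1/10 s, in which the tool goes at most 50 mm and 8.59 degrees, less where a joint would pass 70% of its speed; a pose out of reach is approached as far as the arm can. A call with a gripper value outside its range is refused whole. The fingers move at their own pace and stop on an object; the grip force is fixed at half the most. Time passes only in rows, so rows that do not move let the fingers close. It gives the time, the measured TCP pose, the force and the opening at its end, in the units of the state.
- ctrl.state(): the state, without advancing time (a new reading comes with each control period).
- ctrl.read_camera(name): name is "side" or "top"; returns (picture, depth): 384x512x3 uint8, red, green, blue; 384x512 float32, m along the optical axis (not along the pixel's ray), 0 where there is no reading.
- ctrl.camera_info(name): a dict with "fx", "fy", "cx", "cy" (pixels), "rvec" (rotation vector, rad) and "tvec" (3), from world to camera coordinates, as OpenCV has them. Camera axes: x right, y down, z forward; pixel columns grow to the right and rows downward; lengths in m; the calibration is good to about 2 mm. A picture is of the moment at which its call begins. camera_info takes no time and is no camera call.
- ctrl.job_done(): hands the job in, once; it reports no verdict.
The state is a dict: "time": time; "qpos": joint angles; "qd": joint speeds; "effort": joint torques, N m; "eef_pos": TCP position; "tcp_rot": TCP orientation; "wrist_force": force on the tool from outside, world axes, zero at the start; "wrist_torque": the same for the moment, N m; "gripper_width": finger opening in m.
Only numpy, scipy, OpenCV 4.12 (cv2) and the standard library are available. Lean on these libraries where they do the work, as an engineer would, in place of code of your own. Each camera call takes 0.05 s, during which the arm holds its last target.

TASK

The parcel scale rocks because the foot at its yellow corner is too short. Without picking anything up, push the orange wedge, thin end first, along the table under that foot until it is snug, then press down firmly (10 N or more, for about a second) on the yellow corner from above to check that it no longer rocks, and move clear. The scale must end up level and about where it stood, and the other things on the table stay as they are.

Things in the scene. Friction and masses are not known exactly. Their poses are not given: they have to be found in the camera images.
- scale: Loose bench parcel scale, 3.2 kg: grey housing 260 x 230 mm (its x, y), underside at 30 mm, steel top at 60 mm; black read-out pod at its -y side, 89 mm tall. Corner bosses, 44 mm diameter, at x = +-100, y = +-140 mm, undersides at 32 mm, flat tops at 60 mm; the one at (+100, +140) is yellow, the others black. A rubber foot under each. Origin: centre of the underside at table height; z up.
- short_foot (a point): Lowest point of the short foot under the middle of the yellow boss, at (100, 140, 12) mm in the scale's frame: a rubber ball end of 12 mm radius that hangs 12 mm above the table, while the other three feet stand on it and the scale is level.
- yellow_corner (a point): Middle of the flat top of the yellow boss, at (100, 140, 60) mm in the scale's frame: the place to press. Without the wedge, 6 to 7.5 N down here tips the scale by about 4 degrees; with the wedge snug it stays put.
- wedge: Orange plastic wedge flat on the table, thin end (+x) roughly towards the short foot; 120 mm long (x), 56 wide (y), 0.14 kg; 3 mm high at x = +60 rising evenly to 25 at the upright back face (x = -60). It is snug when the foot is over about x = +11 mm on it. Slides with about 1 N; once snug resistance climbs steeply, 4 to 10 N seats it and friction keeps it. Origin: centre of underside.
- flask_a: Aluminium flask, 66 mm diameter, 184 mm tall, standing; leave alone. Origin: centre of its underside.
- flask_b: Aluminium flask like the other; leave alone.
- tape_roll: Roll of brown tape, 104 mm diameter, 48 mm tall, lying flat; leave alone.
- check_weight: Brass check weight with a knob, 44 mm diameter, 62 mm tall; leave alone.
- parcel: Small closed cardboard parcel, 130 x 100 x 60 mm; leave alone.
- stapler: Blue and black stapler, 140 mm long (its x), 34 mm wide, 43 mm tall; leave alone.
Things that resemble listed ones, but are neither listed nor needed, are in the scene too. What is meant by the wedge is not purple, and is the larger of those in its own colour.

How it is judged:
By the outcome, as a careful person would: the job done as asked, in the order asked, and still so for the second after the job is handed in, with the robot touching nothing.
It also fails if it takes over 54 s, if anything falls off the work surface, if the arm or the gripper's body presses on something with over 40 N, if the wrist force passes 120 N, or if a joint passes its speed limit or range.

## Working session

There is one attempt and no reset: what is moved stays moved. The work goes in short steps, Python scripts to look and compute and a shell command to move; the robot and the scene stay as the last step left them, time stands still between calls to the robot, and variables do not carry over. Pictures are saved under pics/ and viewed, and the job is handed in when it is done.

```bash
ls; mkdir -p pics; python3 - <<'E'
from rig import ctrl
import cv2,numpy as np
for n in("top","side"):
    p,d=ctrl.read_camera(n); cv2.imwrite(f"pics/{n}0.png",p[:,:,::-1]); np.save(f"pics/{n}0.npy",d)
    i=ctrl.camera_info(n); print(n,i)
print(ctrl.state())
E
```

```text
pics
top {'fx': 365.040836688667, 'fy': 365.040836688667, 'cx': 250.6172374379175, 'cy': 189.40963011748659, 'rvec': array([ 2.12199616, -2.19090114,  0.07264002]), 'tvec': array([0.13588923, 0.55180416, 1.15615798])}
side {'fx': 407.5345593809525, 'fy': 407.5345593809525, 'cx': 259.2680661585985, 'cy': 187.52197961131702, 'rvec': array([ 2.22043943, -0.23975467,  0.10024179]), 'tvec': array([-0.51124613,  0.18908263,  1.07257643])}
{'time': 0.1, 'qpos': array([ 1.01269628e+00,  3.81126348e-01,  1.29816622e+00, -1.94623846e-05,
        1.46358552e+00, -2.15292826e-01]), 'qd': array([ 1.52752306e-04,  3.71800832e-04, -1.30784777e-03,  8.16242856e-05,
       -1.96891542e-03,  3.99718258e-04]), 'effort': array([ 3.47279405e-03, -4.38653898e+01, -2.24910396e+01,  7.14431517e-02,
        3.42083140e-02, -7.51267157e-05]), 'eef_pos': array([0.18473948, 0.51777847, 0.23820705]), 'tcp_rot': array([ 0.12018382,  0.69691011, -0.1210308 ,  0.69658   ]), 'wrist_force': array([ 0.21586908, -0.21562916,  1.08082363]), 'wrist_torque': array([0.01442192, 0.01380893, 0.0399124 ]), 'gripper_width': 0.08820059454705323}
```

View pics/top0.png

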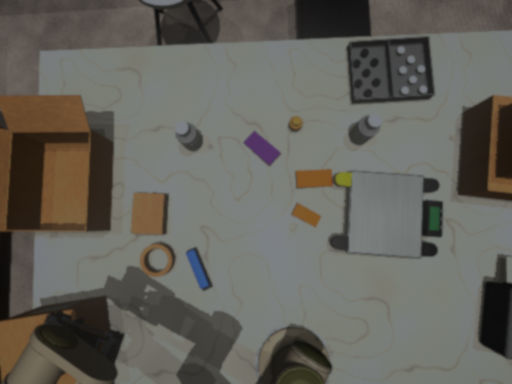

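View pics/side0.png

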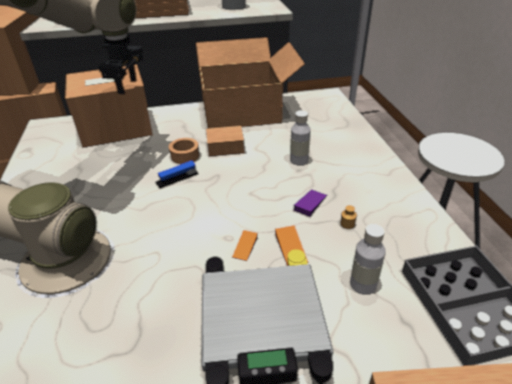

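Wedge candidates in the top view are the large orange one at (313,179), a small orange one at (306,215) and a purple one at (262,148). The one meant is (313,179): it is orange, the larger of the two, and lies beside the yellow boss at (343,179). I'll confirm this in a crop and measure.

```bash
cat > h.py <<'E'
import cv2,numpy as np
from rig import ctrl
def cam(n):
    i=ctrl.camera_info(n);R=cv2.Rodrigues(np.array(i["rvec"]))[0];return i,R,np.array(i["tvec"])
def ray(n,uv,z):
    i,R,t=cam(n); uv=np.atleast_2d(uv).astype(float)
    d=np.c_[(uv[:,0]-i["cx"])/i["fx"],(uv[:,1]-i["cy"])/i["fy"],np.ones(len(uv))]@R
    c=-R.T@t
    z=np.broadcast_to(z,len(uv))
    return c+d*((z-c[2])/d[:,2])[:,None]
def proj(n,P):
    i,R,t=cam(n); q=np.atleast_2d(P)@R.T+t
    return np.c_[q[:,0]/q[:,2]*i["fx"]+i["cx"],q[:,1]/q[:,2]*i["fy"]+i["cy"]]
def grab(n,name):
    p,d=ctrl.read_camera(n); cv2.imwrite(f"pics/{name}.png",p[:,:,::-1]); np.save(f"pics/{name}.npy",d); return p[:,:,::-1].copy(),d
def blobs(img,lo,hi,amin=20):
    m=cv2.inRange(cv2.cvtColor(img,cv2.COLOR_BGR2HSV),lo,hi)
    c,_=cv2.findContours(m,cv2.RETR_EXTERNAL,cv2.CHAIN_APPROX_NONE)
    return [k for k in c if cv2.contourArea(k)>amin],m
E
python3 - <<'E'
from h import *
for n in("top","side"):
    im=cv2.imread(f"pics/{n}0.png")
    for nm,lo,hi in(("orange",(8,150,120),(19,255,255)),("yellow",(23,130,120),(35,255,255))):
        for k in blobs(im,lo,hi)[0]:
            r=cv2.minAreaRect(k); print(n,nm,cv2.contourArea(k),np.round(cv2.boxPoints(r),1).tolist(),
              cv2.approxPolyDP(k,2,True)[:,0].tolist())
a=cv2.imread("pics/top0.png")[130:280,230:460]; b=cv2.imread("pics/side0.png")[180:384,180:400]
cv2.imwrite("pics/crop0.png",cv2.resize(a,None,fx=3.4,fy=3.4,interpolation=cv2.INTER_CUBIC))
cv2.imwrite("pics/crop1.png",cv2.resize(b,None,fx=2.9,fy=2.9,interpolation=cv2.INTER_CUBIC))
E
```

```text
top orange 238.0 [[292.6000061035156, 213.3000030517578], [297.79998779296875, 204.0], [319.70001220703125, 216.1999969482422], [314.5, 225.5]] [[298, 205], [293, 213], [314, 225], [319, 217]]
top orange 442.0 [[296.8999938964844, 171.3000030517578], [330.3999938964844, 169.8000030517578], [331.1000061035156, 184.6999969482422], [297.6000061035156, 186.1999969482422]] [[330, 171], [297, 172], [298, 185], [331, 184]]
top yellow 125.0 [[337.0, 173.0], [350.0, 173.0], [350.0, 184.0], [337.0, 184.0]] [[337, 176], [339, 183], [350, 183], [350, 174], [340, 173]]
side orange 343.0 [[232.89999389648438, 255.6999969482422], [244.3000030517578, 228.89999389648438], [257.0, 234.3000030517578], [245.5, 261.1000061035156]] [[244, 231], [234, 256], [245, 259], [255, 234]]
side orange 439.0 [[274.29998779296875, 230.0], [292.1000061035156, 223.3000030517578], [304.5, 256.3999938964844], [286.70001220703125, 263.1000061035156]] [[293, 227], [276, 230], [287, 263], [287, 253], [291, 249], [302, 250]]
side yellow 208.0 [[288.0, 250.0], [306.0, 250.0], [306.0, 264.0], [288.0, 264.0]] [[289, 252], [289, 264], [306, 262], [301, 251]]
```

View pics/crop0.png

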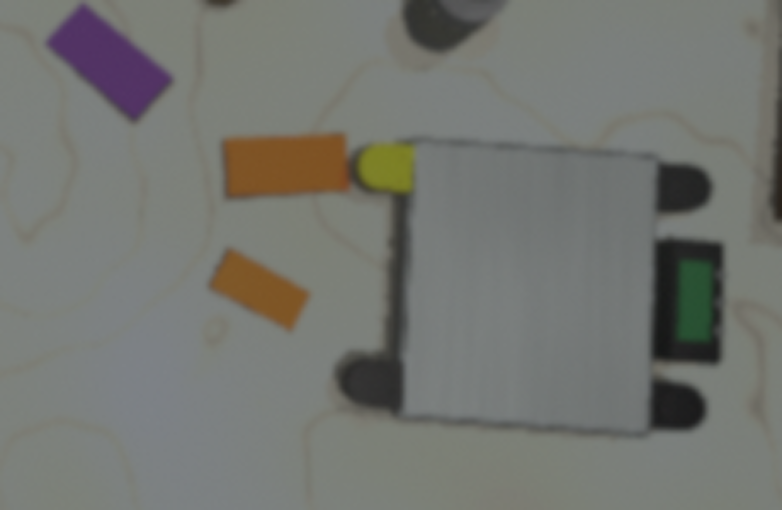

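View pics/crop1.png

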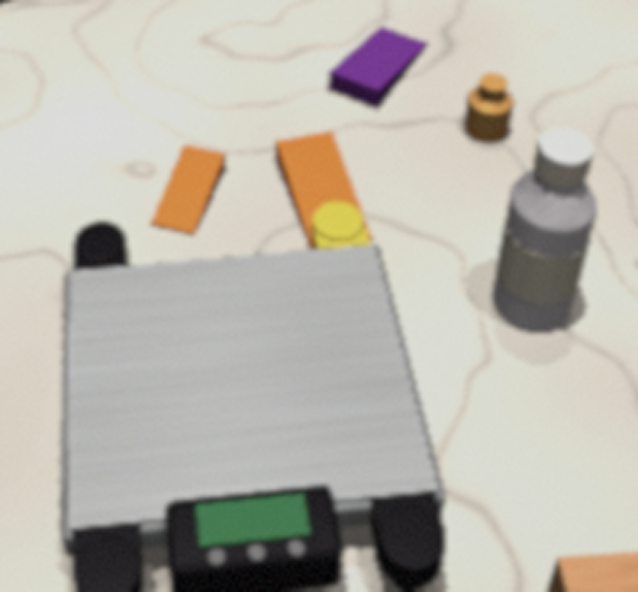

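Confirmed: the large orange wedge lies at top (297..331, 171..186), with its thin end next to the yellow boss at (343,179).

```bash
cat >> h.py <<'E'
def quad(k):
    # line fit to the 4 sides of the contour, pixel corners
    k=k[:,0].astype(float); b=cv2.boxPoints(cv2.minAreaRect(k.astype(np.float32))); L=[]
    for i in range(4):
        p,q=b[i],b[(i+1)%4]; e=(q-p)/np.linalg.norm(q-p); s=(k-p)@e; n=np.array([-e[1],e[0]]); o=abs((k-p)@n)
        sel=k[(o<2.5)&(s>.15*np.linalg.norm(q-p))&(s<.85*np.linalg.norm(q-p))].astype(np.float32)
        vx,vy,x,y=cv2.fitLine(sel,cv2.DIST_HUBER,0,.01,.01).ravel(); L.append((np.array([x,y]),np.array([vx,vy])))
    C=[]
    for i in range(4):
        (p,d),(q,f)=L[i-1],L[i]; t=np.linalg.solve(np.c_[d,-f],q-p); C.append(p+d*t[0])
    C=np.array(C); c=C.mean(0); return c+(C-c)*(1+.5/np.linalg.norm(C-c,axis=1))[:,None]
def wedge(im):
    k=max(blobs(im,(8,130,80),(20,255,255))[0],key=cv2.contourArea); C=quad(k)
    C=C[np.argsort(C[:,0])]; P=np.r_[ray("top",C[:2],.025),ray("top",C[2:],.003)]
    back=P[:2].mean(0)[:2];thin=P[2:].mean(0)[:2]; a=thin-back
    return C,P,back,thin,np.degrees(np.arctan2(a[1],a[0]))
def plate(im):
    hsv=cv2.cvtColor(im,cv2.COLOR_BGR2HSV)
    g=cv2.cvtColor(im,cv2.COLOR_BGR2GRAY)
    return hsv,g
E
python3 - <<'E'
from h import *
im=cv2.imread("pics/top0.png")
C,P,b,t,a=wedge(im); print("wedge px",C.round(1).tolist(),"P",P.round(4).tolist(),b,t,a,np.linalg.norm(t-b))
d=np.load("pics/top0.npy")
i,R,tv=cam("top")
v,u=np.mgrid[0:384,0:512]; Pc=np.stack([(u-i["cx"])/i["fx"]*d,(v-i["cy"])/i["fy"]*d,d],-1); Pw=(Pc-tv)@R
z=Pw[...,2]
m=((z>.045)&(z<.075)).astype(np.uint8)*255; m[:, :325]=0; m[:140]=0;m[280:]=0;m[:,452:]=0
print("plate z",np.median(z[200:230,360:410]),"table z",np.median(z[240:300,250:300]))
print(z[178:182,290:350:3].round(3)[0])
cv2.imwrite("pics/m.png",m)
for k in [max(cv2.findContours(m,0,1)[0],key=cv2.contourArea)]: print(cv2.contourArea(k),cv2.minAreaRect(k))
# plate by colour: smooth gray
hsv=cv2.cvtColor(im,cv2.COLOR_BGR2HSV); print(hsv[200,380],hsv[200,341],hsv[280,380],hsv[250,426],im[200,380],im[280,380])
E
```

```text
Traceback (most recent call last):
  File "h.py", line 32, in wedge
    k=max(blobs(im,(8,130,80),(20,255,255))[0],key=cv2.contourArea); C=quad(k)
                                                                       ~~~~^^^
  File "h.py", line 26, in quad
    vx,vy,x,y=cv2.fitLine(sel,cv2.DIST_HUBER,0,.01,.01).ravel(); L.append((np.array([x,y]),np.array([vx,vy])))
              ~~~~~~~~~~~^^^^^^^^^^^^^^^^^^^^^^^^^^^^^^
cv2.error: OpenCV(4.12.0) /io/opencv/modules/imgproc/src/linefit.cpp:50: error: (-215:Assertion failed) count > 0 in function 'fitLine2D_wods'
```

```bash
sed -i 's/k=max(blobs(im,(8,130,80),(20,255,255))\[0\],key=cv2.contourArea)/im=im.copy(); im[:,:270]=0; im[:,350:]=0; im[:150]=0; im[203:]=0; k=max(blobs(im,(8,130,80),(20,255,255))[0],key=cv2.contourArea)/' h.py
python3 - <<'E'
from h import *
im=cv2.imread("pics/top0.png")
C,P,b,t,a=wedge(im); print("wedge px",C.round(1).tolist(),"P",P.round(4).tolist(),b,t,a,np.linalg.norm(t-b))
d=np.load("pics/top0.npy")
i,R,tv=cam("top")
v,u=np.mgrid[0:384,0:512]; Pc=np.stack([(u-i["cx"])/i["fx"]*d,(v-i["cy"])/i["fy"]*d,d],-1); Pw=(Pc-tv)@R
z=Pw[...,2]
m=((z>.045)&(z<.075)).astype(np.uint8)*255; m[:, :325]=0; m[:140]=0;m[280:]=0;m[:,452:]=0
print("plate z",np.median(z[200:230,360:410]),"table z",np.median(z[240:300,250:300]))
print(z[179,290:352:3].round(3))
cv2.imwrite("pics/m.png",m)
hsv=cv2.cvtColor(im,cv2.COLOR_BGR2HSV)
for k in[(200,380),(200,341),(280,380),(250,426),(180,420)]: print(k,hsv[k],im[k])
E
```

```text
wedge px [[296.5, 171.39999389648438], [296.6000061035156, 186.6999969482422], [329.70001220703125, 169.60000610351562], [333.1000061035156, 184.60000610351562]] P [[0.6103, -0.0332, 0.025], [0.56, -0.0311, 0.025], [0.6157, -0.1451, 0.003], [0.5652, -0.1537, 0.003]] [ 0.58513131 -0.03214242] [ 0.59041568 -0.14938577] -87.4193230037359 0.11736237794067068
plate z 0.0594332223568165 table z 0.00028288411499183545
[-0.    -0.004  0.024  0.024  0.024  0.02   0.021  0.016  0.012  0.012
  0.012  0.012  0.008  0.004  0.002  0.065  0.058  0.058  0.065  0.06
  0.057]
(200, 380) [ 83   9 120] [119 120 116]
(200, 341) [ 45  12 127] [121 127 124]
(280, 380) [ 30  19 123] [114 123 123]
(250, 426) [135  15  34] [34 32 33]
(180, 420) [ 83   9 114] [113 114 110]
```

View pics/m.png

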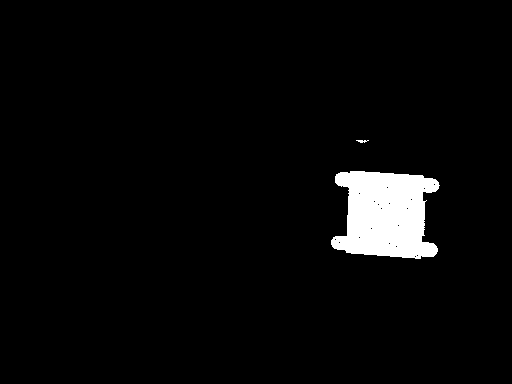

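```bash
cat >> h.py <<'E'
def world(n,d):
    i,R,tv=cam(n); v,u=np.mgrid[0:384,0:512]
    return (np.stack([(u-i["cx"])/i["fx"]*d,(v-i["cy"])/i["fy"]*d,d],-1)-tv)@R
def scale(d,pr=True):
    z=world("top",d)[...,2]
    m=((z>.045)&(z<.075)).astype(np.uint8)*255; m[:, :325]=0; m[:150]=0;m[280:]=0;m[:,452:]=0
    o=cv2.morphologyEx(m,cv2.MORPH_CLOSE,np.ones((5,5))); o=cv2.morphologyEx(o,cv2.MORPH_OPEN,np.ones((29,29)))
    k=max(cv2.findContours(o,0,1)[0],key=cv2.contourArea)
    r=cv2.minAreaRect(k); P=ray("top",cv2.boxPoints(r),.06)[:,:2]
    c=P.mean(0); e=P-np.roll(P,1,0); L=np.linalg.norm(e,axis=1)
    ang=np.degrees(np.arctan2(e[:,1],e[:,0]))
    j=np.argmin(abs(ang)); a=np.radians(ang[j]); 
    Rm=np.array([[np.cos(a),-np.sin(a)],[np.sin(a),np.cos(a)]])
    foot=c+Rm@[.1,.14]
    if pr: print("scale c",c.round(4),"ang",ang[j].round(2),"L",L.round(4),"corner by plate",foot.round(4))
    return c,ang[j],foot
E
python3 - <<'E'
from h import *
im=cv2.imread("pics/top0.png"); d=np.load("pics/top0.npy")
c,a,f=scale(d)
# edges by colour: plate
m=cv2.imread("pics/m.png",0)
# boss circle ends: outer tips of the four bosses
k=max(cv2.findContours(m,0,1)[0],key=cv2.contourArea)[:,0]
P=ray("top",k,.06)[:,:2]
an=np.radians(a); Q=(P-c)@np.array([[np.cos(an),-np.sin(an)],[np.sin(an),np.cos(an)]])
for sx in(1,-1):
  for sy in(1,-1):
    s=Q[(Q[:,0]*sx>.06)&(Q[:,1]*sy>.125)]
    (x,y),r=cv2.minEnclosingCircle(s.astype(np.float32)); 
    print(sx,sy,"xrange",s[:,0].min().round(4),s[:,0].max().round(4),"ytip",(s[:,1]*sy).max().round(4))
k=max(blobs(im,(22,110,90),(36,255,255))[0],key=cv2.contourArea); print("yellow",ray("top",k[:,0],.06).min(0),ray("top",k[:,0],.06).max(0))
E
```

```text
scale c [ 0.4636 -0.2988] ang -3.2 L [0.2613 0.239  0.2597 0.2338] corner by plate [ 0.5712 -0.1646]
1 1 xrange 0.083 0.1276 ytip 0.1556
1 -1 xrange 0.07 0.1143 ytip 0.166
-1 1 xrange -0.113 -0.0726 ytip 0.1673
-1 -1 xrange -0.1266 -0.0841 ytip 0.1553
yellow [ 0.55320637 -0.20003948  0.06      ] [ 0.59780952 -0.14923414  0.06      ]
```

```bash
python3 - <<'E'
from h import *
im=cv2.imread("pics/top0.png"); d=np.load("pics/top0.npy")
m=cv2.imread("pics/m.png",0); m[:150]=0
o=cv2.morphologyEx(m,cv2.MORPH_CLOSE,np.ones((5,5))); o=cv2.morphologyEx(o,cv2.MORPH_OPEN,np.ones((29,29)))
k=max(cv2.findContours(o,0,1)[0],key=cv2.contourArea)
r=cv2.minAreaRect(k); print(cv2.boxPoints(r), ray("top",cv2.boxPoints(r),.06)[:,:2])
g=cv2.resize(im[160:268,322:450],None,fx=6,fy=5.5,interpolation=cv2.INTER_NEAREST); cv2.imwrite("pics/z.png",g)
for name,(a,b,c,e) in dict(yel=(325,347,168,192),bl=(325,346,230,256),tr=(428,445,174,196),br=(427,445,240,262)).items():
    v,u=np.nonzero(m[c:e,a:b]); Q=ray("top",np.c_[u+a,v+c],.06); print(name,Q.min(0)[:2].round(4),Q.max(0)[:2].round(4))
E
```

```text
[[347. 172.]
 [424. 172.]
 [424. 256.]
 [347. 256.]] [[ 0.5977     -0.18791506]
 [ 0.58932362 -0.42673596]
 [ 0.33036372 -0.407059  ]
 [ 0.33684662 -0.17333472]]
yel [ 0.5535 -0.1848] [ 0.5985 -0.1487]
bl [ 0.3553 -0.1706] [ 0.399  -0.1263]
tr [ 0.5259 -0.4696] [ 0.57   -0.4342]
br [ 0.3296 -0.4481] [ 0.3725 -0.4161]
```

View pics/z.png

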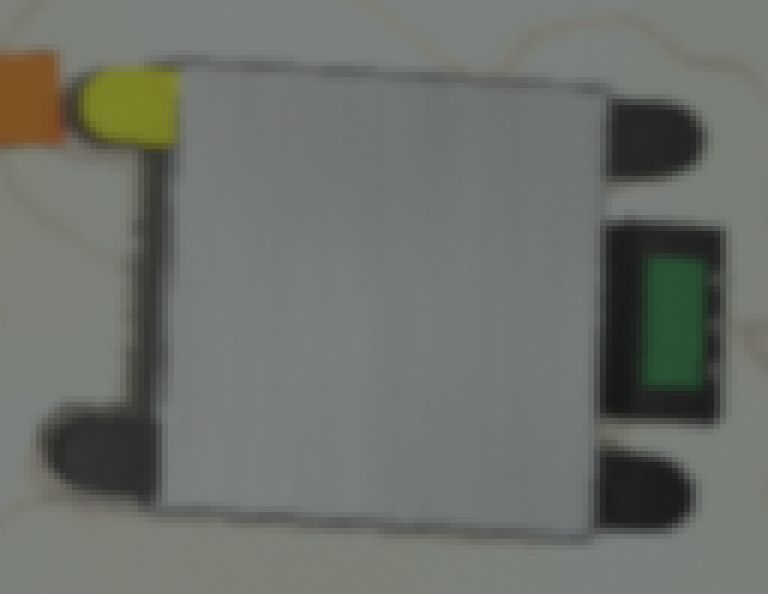

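```bash
cat >> h.py <<'E'
from scipy.spatial.transform import Rotation as Ro
def go(pos,jaw_deg=None):
    """tool-frame shift (mm) and turn (deg) to world pos with tool down, jaw(tool y) along jaw_deg (mod 180)"""
    s=ctrl.state(); R=Ro.from_quat(s["tcp_rot"]); M=R.as_matrix()
    p=s["eef_pos"]; print("t",s["time"],"tcp",p.round(4),"F",s["wrist_force"].round(2),"w",round(s["gripper_width"],4),"q",s["qpos"].round(2))
    yd=np.degrees(np.arctan2(M[1,1],M[0,1])); print("jaw deg",yd.round(2),"tool x",M[:,0].round(4))
    out={}
    if jaw_deg is not None:
        dl=(jaw_deg-yd+90)%180-90; a=np.radians(yd+dl)
        x=np.array([0,0,-1.]);y=np.array([np.cos(a),np.sin(a),0]);T=np.c_[x,y,np.cross(x,y)]
        print("rot total",np.degrees((R.inv()*Ro.from_matrix(T)).as_rotvec()).round(2))
    print("dp total now-frame",((np.array(pos)-p)@M*1000).round(1))
    if jaw_deg is not None: print("dp in final frame",((np.array(pos)-p)@T*1000).round(1))
E
python3 - <<'E'
from h import *
d=np.load("pics/top0.npy"); W=world("top",d)
for n,uv,z in(("flaskB",(371,121),.184),("flaskA",(183,129),.184),("weight",(295,122),.062),("purple",(262,148),.01),("small",(306,215),.01)): print(n,ray("top",uv,z)[0].round(3))
i,R,t=cam("top"); print("cam",-R.T@t)
F=np.array([.5765,-.1695]); S=np.array([.5765,-.1695])
for z,n in((.012,"top"),(.06,"top"),(.06,"side")): print(n,z,proj(n,[*F,z]).round(1))
# wedge com
u=np.array([.045,-.999]);u/=np.linalg.norm(u); n=np.array([-u[1],u[0]])
b=np.array([.5851,-.0321]); com=b+u*.044; print("com",com)
go([*com,.10],0)
E
```

```text
flaskB [ 0.724 -0.234  0.184]
flaskA [0.722 0.303 0.184]
weight [ 0.765 -0.031  0.062]
purple [0.695 0.077 0.01 ]
small [ 0.468 -0.059  0.01 ]
cam [0.43963631 0.08400595 1.20802231]
top 0.012 [[338.3 180.7]]
top 0.06 [[341.5 178.9]]
side 0.06 [[294.9 254.8]]
com [ 0.58707997 -0.07605543]
t 0.1 tcp [0.1847 0.5178 0.2382] F [ 0.22 -0.22  1.08] w 0.0882 q [ 1.01  0.38  1.3  -0.    1.46 -0.22]
jaw deg 70.36 tool x [-7.0e-04 -1.1e-03 -1.0e+00]
rot total [7.036e+01 3.000e-02 7.000e-02]
dp total now-frame [ 138.6 -423.9  578.6]
dp in final frame [138.2 402.3 593.8]
```

```bash
python3 -m pendant '{"delta_rot":[[8.1,0,0],[8.1,0,0],[8.1,0,0],[8.1,0,0],[8.1,0,0],[8.1,0,0],[8.1,0,0],[8.1,0,0],[8.1,0,0],[0,0,0]],"dp":[[0,0,0],[0,0,0],[0,0,0],[0,0,0],[0,0,0],[0,0,0],[0,0,0],[0,0,0],[0,0,0],[0,0,0]],"hand":[0.6,0.6,0.6,0.6,0.6,0.6,0.6,0.6,0.6,0.6]}'
python3 -c "
from h import *
go([.587,-.076,.238],2.6)"
```

```text
time: 1.1
eef_pos: [0.1838, 0.5164, 0.2344]
tcp_rot: [-0.52, -0.475, 0.527, -0.477]
wrist_force: [-1.0, -0.5, 0.3]
gripper_width: 0.0705
t 1.1 tcp [0.1838 0.5164 0.2344] F [-1.01 -0.46  0.32] w 0.0705 q [ 1.01  0.38  1.3  -0.    1.46  1.11]
jaw deg -5.48 tool x [-0.0055 -0.0088 -0.9999]
rot total [-8.08  0.51  0.3 ]
dp total now-frame [ -0.6 457.9 551.2]
dp in final frame [ -3.6 375.9 610. ]
```

```bash
python3 -m pendant '{"delta_rot":[[-8,0.5,0.3],[0,0,0],[0,0,0],[0,0,0],[0,0,0],[0,0,0],[0,0,0],[0,0,0],[0,0,0],[0,0,0],[0,0,0],[0,0,0],[0,0,0],[0,0,0],[0,0,0],[0,0,0],[0,0,0]],"dp":[[0,0,0],[-1,23,38],[-1,23,38],[-1,23,38],[-1,23,38],[-1,23,38],[-1,23,38],[-1,23,38],[-1,23,38],[-1,23,38],[-1,23,38],[-1,23,38],[-1,23,38],[-1,23,38],[-1,23,38],[-1,23,38],[0,0,0]],"hand":[0.6,0.6,0.6,0.6,0.6,0.6,0.6,0.6,0.6,0.6,0.6,0.6,0.6,0.6,0.6,0.6,0.6]}'
python3 -c "
from h import *
go([.587,-.076,.06],2.6)"
```

```text
time: 2.8
eef_pos: [0.5892, -0.0443, 0.2461]
tcp_rot: [0.466, 0.532, -0.468, 0.53]
wrist_force: [-0.4, 0.0, -1.0]
gripper_width: 0.0703
t 2.8 tcp [ 0.5892 -0.0443  0.2461] F [-0.36  0.04 -0.98] w 0.0703 q [-0.27  0.45  1.16 -0.    1.53 -0.4 ]
jaw deg 7.41 tool x [-3.6e-03 -8.0e-04 -1.0e+00]
rot total [4.81 0.03 0.21]
dp total now-frame [186.1  -5.6  31.1]
dp in final frame [186.1  -3.7  31.6]
```

```bash
python3 -m pendant '{"delta_rot":[[4.8,0,0.2],[0,0,0],[0,0,0],[0,0,0],[0,0,0],[0,0,0],[0,0,0],[0,0,0]],"dp":[[0,0,0],[0,0,0],[30,-1,10],[30,-1,10],[30,-1,10],[30,0,0],[20,0,0],[0,0,0]],"hand":[0.6,0.6,0.6,0.6,0.6,0.6,0.6,0.6]}'
python3 -c "
from h import *
go([.587,-.076,.009],2.6)
a,_=grab('top','t1'); b,_=grab('side','s1')
cv2.imwrite('pics/c2.png',np.hstack([cv2.resize(a[130:250,260:390],(400,370)),cv2.resize(b[170:300,220:350],(370,370))]))"
```

```text
time: 3.6
eef_pos: [0.5863, -0.0722, 0.1019]
tcp_rot: [0.479, 0.52, -0.479, 0.52]
wrist_force: [-0.5, 0.9, 0.3]
gripper_width: 0.0706
t 3.6 tcp [ 0.5863 -0.0722  0.1019] F [-0.48  0.85  0.33] w 0.0706 q [-0.32  0.58  1.38  0.    1.18 -0.4 ]
jaw deg 4.65 tool x [-1.e-04  4.e-04 -1.e+00]
rot total [ 2.05 -0.02  0.  ]
dp total now-frame [92.9  0.4  3.8]
dp in final frame [92.9  0.5  3.8]
```

View pics/c2.png

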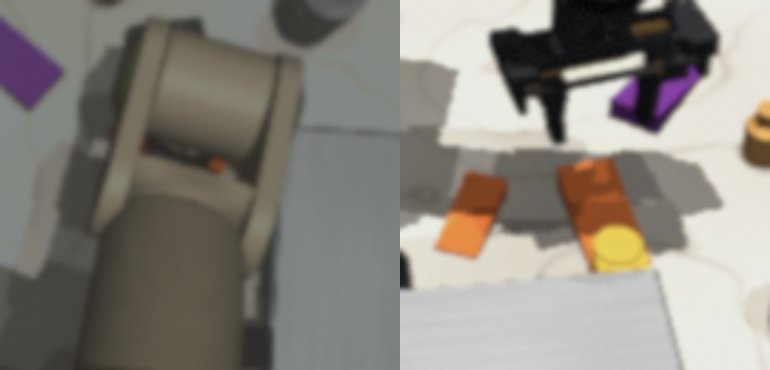

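The picture shows the gripper above the wedge. In the side crop the fingers straddle the wedge line at about (595,100), and the arm hides the top view. Next I lower it over the wedge.

```bash
python3 -m pendant '{"delta_rot":[[2,0,0],[0,0,0],[0,0,0],[0,0,0],[0,0,0],[0,0,0]],"dp":[[25,0,3],[20,0,0],[15,0,0],[12,0,0],[0,0,0],[0,0,0]],"hand":[0.6,0.6,0.6,0.6,0.6,0.6]}'
python3 -c "
from h import *
go([.587,-.076,.009],2.6)
b,_=grab('side','s2')
cv2.imwrite('pics/c3.png',cv2.resize(b[150:300,200:380],(720,600),interpolation=cv2.INTER_CUBIC))"
```

```text
time: 4.3
eef_pos: [0.5935, -0.0756, 0.0403]
tcp_rot: [0.49, 0.506, -0.483, 0.52]
wrist_force: [-0.3, -0.2, 0.4]
gripper_width: 0.0709
t 4.3 tcp [ 0.5935 -0.0756  0.0403] F [-0.28 -0.16  0.41] w 0.0709 q [-0.32  0.66  1.44  0.    1.03 -0.38]
jaw deg 3.09 tool x [ 0.0211 -0.0065 -0.9998]
rot total [ 0.48  0.43 -1.19]
dp total now-frame [31.2 -7.2 -0.2]
dp in final frame [31.3 -6.5  0.1]
```

View pics/c3.png

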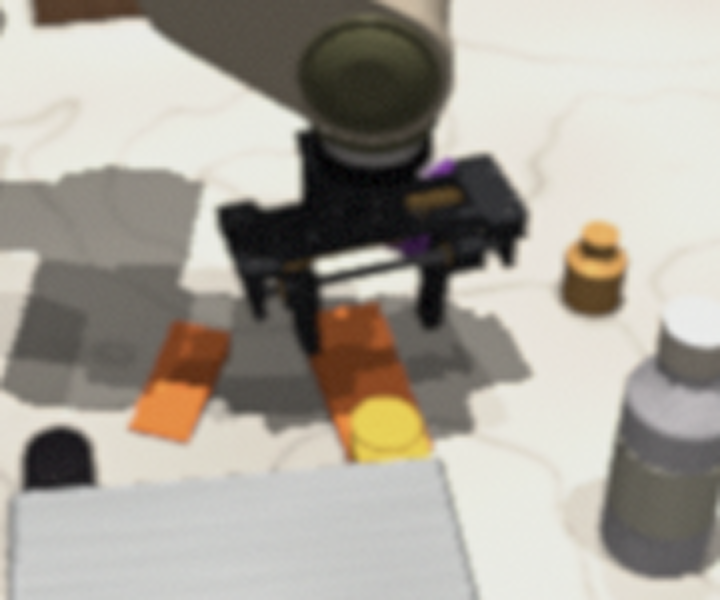

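```bash
python3 -m pendant '{"delta_rot":[[0.5,0.4,-1.2],[0,0,0],[0,0,0],[0,0,0],[0,0,0]],"dp":[[0,-5,0],[10,0,0],[10,0,0],[8,0,0],[0,0,0]],"hand":[0.6,0.6,0.6,0.6,0.6]}'
python3 -c "
from h import *
go([.587,-.076,.009],2.6)
b,_=grab('side','s3')
cv2.imwrite('pics/c4.png',cv2.resize(b[150:300,200:380],(720,600),interpolation=cv2.INTER_CUBIC))"
```

```text
time: 4.85
eef_pos: [0.5887, -0.0761, 0.0116]
tcp_rot: [0.489, 0.511, -0.489, 0.511]
wrist_force: [1.5, 0.7, -0.7]
gripper_width: 0.0705
t 4.85 tcp [ 0.5887 -0.0761  0.0116] F [ 1.51  0.71 -0.68] w 0.0705 q [-0.33  0.7   1.46 -0.    0.99 -0.37]
jaw deg 2.56 tool x [ 6.e-04 -1.e-03 -1.e+00]
rot total [-0.04  0.06 -0.03]
dp total now-frame [ 2.6 -1.7 -0.2]
dp in final frame [ 2.6 -1.7 -0.2]
```

View pics/c4.png

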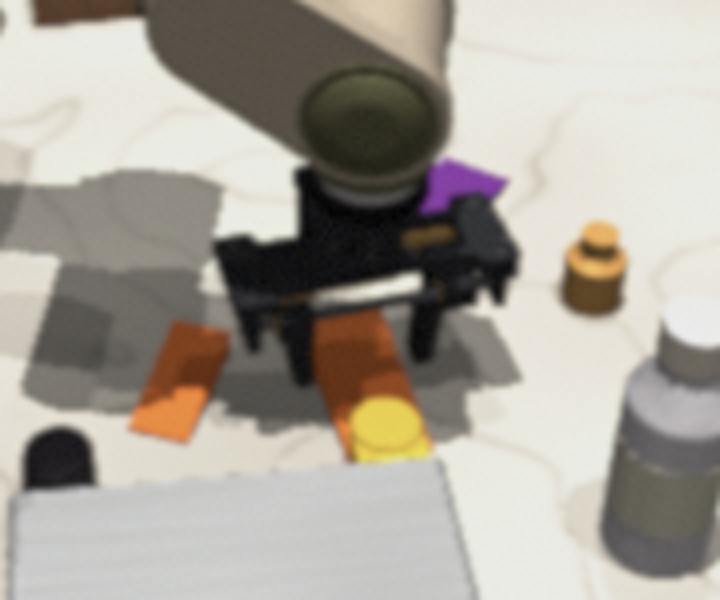

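The fingers straddle the wedge. Now I push it sideways by about 14 mm.

```bash
python3 -m pendant '{"delta_rot":[[0,0,0],[0,0,0],[0,0,0],[0,0,0],[0,0,0],[0,0,0],[0,0,0]],"dp":[[1,-4,0],[0,-4,0],[0,-4,0],[0,-4,0],[0,-4,0],[0,-2,0],[0,0,0]],"hand":[0.6,0.6,0.6,0.6,0.6,0.6,0.6]}'
python3 -c "
from h import *
go([.566,-.076,.009],2.6)
b,_=grab('side','s4')
cv2.imwrite('pics/c5.png',cv2.resize(b[150:300,200:380],(720,600),interpolation=cv2.INTER_CUBIC))"
```

```text
time: 5.6
eef_pos: [0.5653, -0.0774, 0.0119]
tcp_rot: [0.489, 0.51, -0.488, 0.512]
wrist_force: [0.6, 0.4, 0.7]
gripper_width: 0.0708
t 5.6 tcp [ 0.5653 -0.0774  0.0119] F [0.56 0.43 0.72] w 0.0708 q [-0.34  0.67  1.53 -0.    0.94 -0.39]
jaw deg 2.56 tool x [ 0.0032 -0.0017 -1.    ]
rot total [-0.04  0.11 -0.18]
dp total now-frame [ 2.9  0.7 -1.4]
dp in final frame [ 2.9  0.7 -1.4]
```

View pics/c5.png

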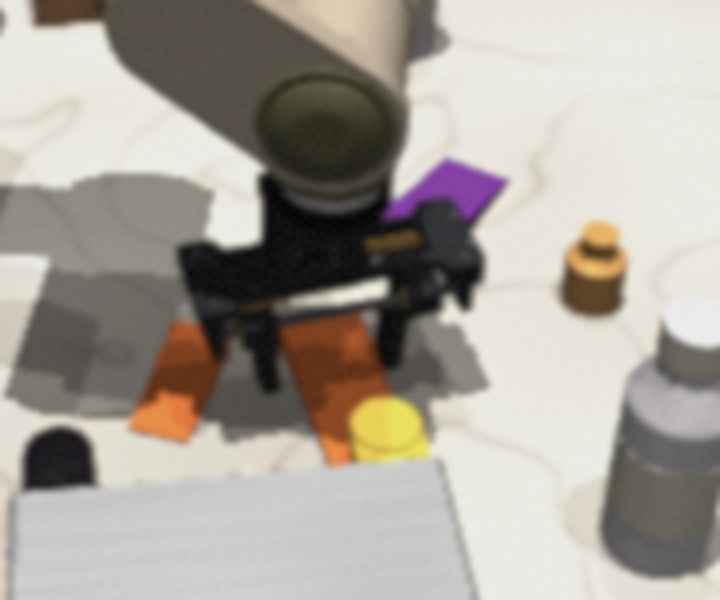

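```bash
python3 -m pendant '{"delta_rot":[[0,0,0],[0,0,0],[0,0,0],[0,0,0],[0,0,0],[0,0,0],[0,0,0],[0,0,0],[0,0,0],[0,0,0]],"dp":[[-2,5,0],[-15,0,0],[-20,0,0],[-15,0,0],[0,0,-30],[0,0,-35],[0,0,-35],[0,0,-35],[0,0,-10],[0,0,0]],"hand":[0.6,0.6,0.6,0.6,0.3,0,-0.3,-0.3,-0.3,-0.3]}'
python3 -c "
from h import *
go([.572,0,.009],2.6)
b,_=grab('side','s5');a,_=grab('top','t5')
cv2.imwrite('pics/c6.png',np.hstack([cv2.resize(a[130:250,260:390],(400,370)),cv2.resize(b[170:300,220:350],(370,370))]))"
```

```text
time: 6.65
eef_pos: [0.5684, 0.0718, 0.0675]
tcp_rot: [0.49, 0.508, -0.488, 0.513]
wrist_force: [-0.1, -0.6, -0.1]
gripper_width: 0.031
t 6.65 tcp [0.5684 0.0718 0.0675] F [-0.15 -0.58 -0.14] w 0.031 q [-0.08  0.59  1.48 -0.    1.07 -0.12]
jaw deg 2.45 tool x [ 0.0072 -0.0026 -1.    ]
rot total [-0.15  0.16 -0.4 ]
dp total now-frame [58.7  0.2 71.7]
dp in final frame [58.5  0.4 71.9]
```

View pics/c6.png

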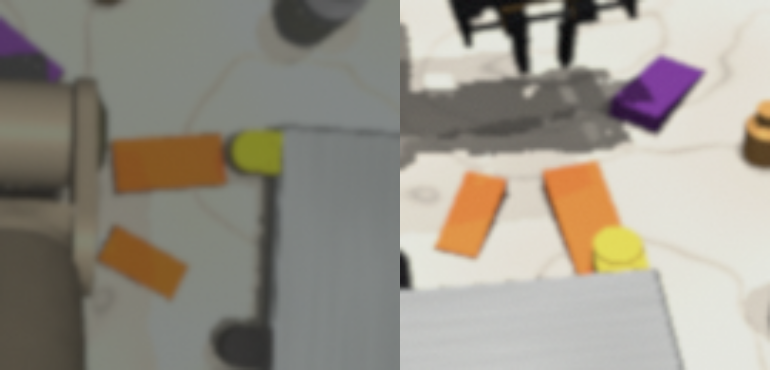

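```bash
python3 - <<'E'
from h import *
for f in("t5","top0"):
    C,P,b,t,a=wedge(cv2.imread(f"pics/{f}.png")); print("px",C.round(1).tolist(),"P",P.round(4)[:,:2].tolist(),b.round(4),t.round(4),a,np.linalg.norm(t-b))
    for F in((.5765,-.1695),(.578,-.172)):
        for ang in(a,):
            r=np.radians(ang);u=np.array([np.cos(r),np.sin(r)]);n=np.array([-u[1],u[0]]); m=(b+t)/2; print("foot in wedge: along",((np.array(F)-m)@u).round(4),"lat",((np.array(F)-m)@n).round(4))
im=cv2.imread("pics/s5.png")
for k in blobs(im,(8,130,80),(19,255,255))[0]:
    print(cv2.approxPolyDP(k,1.5,True)[:,0].tolist()) if cv2.contourArea(k)<1500 else 0
E
```

```text
px [[296.0, 176.0], [297.70001220703125, 191.6999969482422], [331.29998779296875, 173.39999389648438], [332.8999938964844, 188.5]] P [[0.5952, -0.0309], [0.5438, -0.0341], [0.6028, -0.1497], [0.5524, -0.1523]] [ 0.5695 -0.0325] [ 0.5776 -0.151 ] -86.09500923256 0.11876699315893978
foot in wedge: along 0.0778 lat -0.0024
foot in wedge: along 0.0804 lat -0.001
px [[296.5, 171.39999389648438], [296.6000061035156, 186.6999969482422], [329.70001220703125, 169.60000610351562], [333.1000061035156, 184.60000610351562]] P [[0.6103, -0.0332], [0.56, -0.0311], [0.6157, -0.1451], [0.5652, -0.1537]] [ 0.5851 -0.0321] [ 0.5904 -0.1494] -87.4193230037359 0.11736237794067068
foot in wedge: along 0.0781 lat -0.0148
foot in wedge: along 0.0807 lat -0.0134
[[243, 231], [233, 256], [246, 259], [256, 234]]
[[288, 227], [271, 230], [271, 236], [282, 265], [287, 264], [287, 253], [291, 249], [296, 248]]
[[349, 206], [342, 214], [342, 224], [347, 227], [353, 225], [355, 216], [352, 211], [353, 208]]
```

```bash
python3 -m pendant '{"delta_rot":[[-1.2,0.2,-0.4],[0,0,0],[0,0,0],[0,0,0],[0,0,0],[0,0,0],[0,0,0]],"dp":[[0,0,20],[15,0,20],[20,0,15],[15,0,5],[5,0,0],[0,0,0],[0,0,0]],"hand":[-0.3,-0.3,-0.3,-0.3,-0.3,-0.3,-0.3]}'
python3 -c "
from h import *
go([.567,0.0,.009],3.9)"
```

```text
time: 7.45
eef_pos: [0.5738, -0.001, 0.0119]
tcp_rot: [0.487, 0.512, -0.486, 0.514]
wrist_force: [0.3, 0.2, -0.4]
gripper_width: 0.0309
t 7.45 tcp [ 0.5738 -0.001   0.0119] F [ 0.32  0.18 -0.39] w 0.0309 q [-0.21  0.67  1.52 -0.    0.95 -0.26]
jaw deg 3.05 tool x [ 0.0028 -0.0011 -1.    ]
rot total [-0.85  0.07 -0.16]
dp total now-frame [ 2.9 -6.8 -1.4]
dp in final frame [ 2.9 -6.7 -1.5]
```

```bash
python3 -m pendant '{"delta_rot":[[-0.9,0,-0.2],[0,0,0],[0,0,0],[0,0,0],[0,0,0],[0,0,0],[0,0,0],[0,0,0],[0,0,0],[0,0,0],[0,0,0],[0,0,0],[0,0,0]],"dp":[[2,-6.5,0],[0,0,0],[0,0,6],[0,0,6],[0,0,5],[0,0,5],[0,0,5],[0,0,5],[0,0,5],[0,0,5],[0,0,5],[0,0,5],[0,0,0]],"hand":[-0.3,-0.3,-0.3,-0.3,-0.3,-0.3,-0.3,-0.3,-0.3,-0.3,-0.3,-0.3,-0.3]}'
python3 -c "
from h import *
go([.5715,-.09,.010],3.9)
b,_=grab('side','s6');a,_=grab('top','t6')
cv2.imwrite('pics/c7.png',np.hstack([cv2.resize(a[130:250,260:390],(400,370)),cv2.resize(b[170:300,220:350],(370,370))]))"
```

```text
time: 8.75
eef_pos: [0.5717, -0.0574, 0.0121]
tcp_rot: [0.482, 0.516, -0.482, 0.519]
wrist_force: [0.7, -0.3, -0.5]
gripper_width: 0.031
t 8.75 tcp [ 0.5717 -0.0574  0.0121] F [ 0.71 -0.32 -0.51] w 0.031 q [-0.31  0.67  1.51 -0.    0.95 -0.38]
jaw deg 4.09 tool x [ 0.0025 -0.0016 -1.    ]
rot total [ 0.19  0.1  -0.14]
dp total now-frame [ 2.1 -2.5 32.6]
dp in final frame [ 2.1 -2.4 32.6]
```

View pics/c7.png

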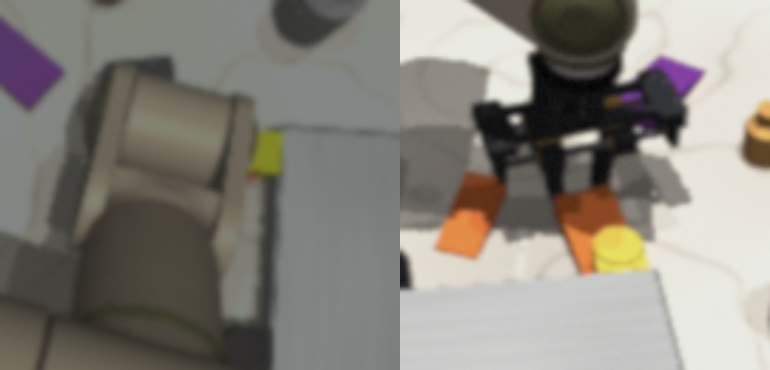

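```bash
python3 -m pendant '{"delta_rot":[[0,0,0],[0,0,0],[0,0,0],[0,0,0],[0,0,0]],"dp":[[0,0,5],[0,0,5],[0,0,5],[0,0,5],[0,0,0]],"hand":[-0.3,-0.3,-0.3,-0.3,-0.3]}'
python3 -c "
from h import *
go([.5737,-.09,.010],3.9)"
```

```text
time: 9.35
eef_pos: [0.5731, -0.0781, 0.012]
tcp_rot: [0.482, 0.517, -0.481, 0.519]
wrist_force: [-0.4, -0.1, -0.3]
gripper_width: 0.0311
t 9.35 tcp [ 0.5731 -0.0781  0.012 ] F [-0.36 -0.07 -0.31] w 0.0311 q [-0.34  0.68  1.5  -0.    0.96 -0.41]
jaw deg 4.15 tool x [ 0.0021 -0.0013 -1.    ]
rot total [ 0.25  0.08 -0.12]
dp total now-frame [ 2.  -0.2 12. ]
dp in final frame [ 2.  -0.2 12. ]
```

```bash
python3 -m pendant '{"delta_rot":[[0,0,0],[0,0,0],[0,0,0],[0,0,0]],"dp":[[0,0,3],[0,0,2],[0,0,2],[0,0,1]],"hand":[-0.3,-0.3,-0.3,-0.3]}'
for i in 1; do python3 -m pendant '{"delta_rot":[[0,0,0],[0,0,0]],"dp":[[0,0,1.5],[0,0,1]],"hand":[-0.3,-0.3]}'; done
```

```text
time: 9.75
eef_pos: [0.5736, -0.0864, 0.012]
tcp_rot: [0.482, 0.517, -0.481, 0.518]
wrist_force: [0.4, 1.9, 0.7]
gripper_width: 0.0309
time: 9.95
eef_pos: [0.5736, -0.0881, 0.0121]
tcp_rot: [0.482, 0.518, -0.481, 0.518]
wrist_force: [-0.1, 5.3, 1.4]
gripper_width: 0.0311
```

```bash
python3 -m pendant '{"delta_rot":[[0,0,0]],"dp":[[0,0,1]],"hand":[-0.3]}'
python3 -m pendant '{"delta_rot":[[0,0,0]],"dp":[[0,0,1]],"hand":[-0.3]}'
```

```text
time: 10.05
eef_pos: [0.5736, -0.0884, 0.0121]
tcp_rot: [0.482, 0.518, -0.481, 0.518]
wrist_force: [-0.4, 5.8, 1.0]
gripper_width: 0.0307
time: 10.15
eef_pos: [0.5735, -0.0885, 0.0121]
tcp_rot: [0.483, 0.518, -0.48, 0.517]
wrist_force: [-0.2, 8.1, 1.8]
gripper_width: 0.031
```

It seated at 8 N. I back straight off, lift, and look.

```bash
python3 -m pendant '{"delta_rot":[[0,0,0],[0,0,0],[0,0,0],[0,0,0],[0,0,0],[0,0,0],[0,0,0],[0,0,0],[0,0,0],[0,0,0]],"dp":[[0,0,-5],[0,0,-15],[0,0,-20],[-20,0,-20],[-30,0,-20],[-30,0,-30],[-30,0,-30],[-20,0,-20],[0,0,0],[0,0,0]],"hand":[-0.3,-0.3,-0.3,-0.6,-1,-1,-1,-1,-1,-1]}'
python3 - <<'E'
from h import *
b,_=grab('side','s7');a,d=grab('top','t7')
cv2.imwrite('pics/c8.png',np.hstack([cv2.resize(a[130:250,260:390],(400,370)),cv2.resize(b[170:300,220:350],(370,370))]))
m=(lambda z:((z>.045)&(z<.075)).astype(np.uint8))(world("top",d)[...,2])
W=world("top",d)
for n,(x,e,c,f) in dict(yel=(325,347,168,192),bl=(325,346,230,256),tr=(428,445,174,196),br=(427,445,240,262)).items():
    v,u=np.nonzero(m[c:f,x:e]); Q=ray("top",np.c_[u+x,v+c],.06); print(n,Q.min(0)[:2].round(4),Q.max(0)[:2].round(4))
k=max(blobs(a[150:203,270:350].copy(),(8,130,80),(20,255,255))[0],key=cv2.contourArea)[:,0]+[270,150]; print("wedge px",k.min(0),k.max(0))
kb=k[k[:,0]<=k[:,0].min()+2]; print("back",ray("top",kb,.025).mean(0))
def fit(d):
    W=world("top",d)[180:245,355:415].reshape(-1,3); return np.linalg.lstsq(np.c_[W[:,:2],np.ones(len(W))],W[:,2],rcond=None)[0]
print("tilt deg before",np.degrees(fit(np.load("pics/top0.npy"))[:2]),"now",np.degrees(fit(d)[:2]))
go([.5765,-.1695,.12],-6)
E
```

```text
time: 11.15
eef_pos: [0.5592, 0.0819, 0.1463]
tcp_rot: [0.481, 0.518, -0.481, 0.518]
wrist_force: [0.2, -0.2, 0.2]
gripper_width: 0.0003
yel [ 0.5535 -0.1848] [ 0.5985 -0.1461]
bl [ 0.3553 -0.1706] [ 0.399  -0.1263]
tr [ 0.5259 -0.4696] [ 0.57   -0.4342]
br [ 0.3296 -0.4481] [ 0.3725 -0.4161]
wedge px [317 172] [343 189]
back [ 0.57749005 -0.10020854  0.025     ]
tilt deg before [-0.62436178 23.44081322] now [-0.704305   28.36393875]
t 11.25 tcp [0.5592 0.0812 0.1457] F [ 0.46  0.5  -0.59] w 0.0005 q [-0.07  0.49  1.4   0.    1.25 -0.14]
jaw deg 4.21 tool x [-8.e-04  1.e-03 -1.e+00]
rot total [10.21 -0.06  0.05]
dp total now-frame [ 25.5  -1.2 251.3]
dp in final frame [ 25.7  43.4 247.5]
```

View pics/c8.png

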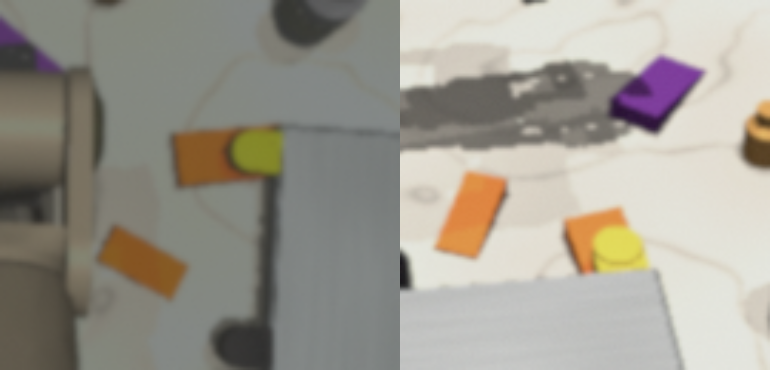

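The wedge is now under the foot: the side crop shows it under the yellow boss at (617,240), and its back at y≈-0.100 puts the foot at about x_w = +10.5 mm. The scale has not moved. For the press I turn the jaw away from flask_b.

```bash
python3 -m pendant '{"delta_rot":[[-7.5,0,0],[-7.5,0,0],[-7.5,0,0],[-7.5,0,0],[-7.5,0,0],[-7.5,0,0],[-7.5,0,0],[-7.5,0,0],[0,0,0]],"dp":[[0,0,0],[0,0,0],[0,0,0],[0,0,0],[0,0,0],[0,0,0],[0,0,0],[0,0,0],[0,0,0]],"hand":[-1,-1,-1,-1,-1,-1,-1,-1,-1]}'
python3 -c "
from h import *
go([.577,-.17,.14],64)"
```

```text
time: 12.15
eef_pos: [0.5566, 0.0718, 0.1334]
tcp_rot: [0.146, 0.699, -0.149, 0.684]
wrist_force: [1.3, -0.8, -0.7]
gripper_width: 0.0007
t 12.15 tcp [0.5566 0.0718 0.1334] F [ 1.25 -0.8  -0.75] w 0.0007 q [-0.08  0.5   1.42 -0.    1.24 -1.23]
jaw deg 65.85 tool x [-2.160e-02  5.000e-04 -9.998e-01]
rot total [ 1.85 -1.13  0.5 ]
dp total now-frame [  -7.2 -212.3  117.4]
dp in final frame [  -6.6 -208.3  124.3]
```

```bash
python3 -m pendant '{"delta_rot":[[0,-1.1,0.5],[0,0,0],[0,0,0],[0,0,0],[0,0,0],[0,0,0],[0,0,0],[0,0,0],[0,0,0]],"dp":[[-5,0,0],[-1,-30,17],[-1,-35,20],[-1,-35,20],[-1,-35,20],[-1,-35,20],[-1,-25,15],[0,-10,5],[0,0,0]],"hand":[-1,-1,-1,-1,-1,-1,-1,-1,-1]}'
python3 -c "
from h import *
go([.577,-.17,.07],66)"
```

```text
time: 13.05
eef_pos: [0.5752, -0.1746, 0.1428]
tcp_rot: [0.159, 0.688, -0.159, 0.69]
wrist_force: [-0.1, 0.2, -0.4]
gripper_width: 0.0005
t 13.05 tcp [ 0.5752 -0.1746  0.1428] F [-0.14  0.15 -0.41] w 0.0005 q [-0.49  0.55  1.3   0.    1.29 -1.61]
jaw deg 64.08 tool x [ 2.7e-03 -5.0e-04 -1.0e+00]
rot total [-1.92  0.15 -0.04]
dp total now-frame [72.8  4.8 -0.6]
dp in final frame [72.8  4.9 -0.3]
```

```bash
python3 -m pendant '{"delta_rot":[[0,0,0],[0,0,0],[0,0,0],[0,0,0],[0,0,0],[0,0,0],[0,0,0]],"dp":[[10,4,0],[15,0,0],[20,0,0],[15,0,0],[7,0,0],[0,0,0],[0,0,0]],"hand":[-1,-1,-1,-1,-1,-1,-1]}'
python3 -c "
from h import *
go([.577,-.17,.06],64)
b,_=grab('side','s8')
cv2.imwrite('pics/c9.png',cv2.resize(b[150:300,200:380],(720,600),interpolation=cv2.INTER_CUBIC))"
```

```text
time: 13.75
eef_pos: [0.5768, -0.1596, 0.0712]
tcp_rot: [0.158, 0.689, -0.156, 0.69]
wrist_force: [-0.1, 0.9, 0.7]
gripper_width: 0.0002
t 13.75 tcp [ 0.5768 -0.1596  0.0712] F [-0.15  0.88  0.69] w 0.0002 q [-0.47  0.63  1.39  0.    1.12 -1.59]
jaw deg 64.33 tool x [ 0.0012  0.0023 -1.    ]
rot total [ 0.33  0.01 -0.15]
dp total now-frame [11.2 -9.4  4.7]
dp in final frame [11.2 -9.3  4.7]
```

View pics/c9.png

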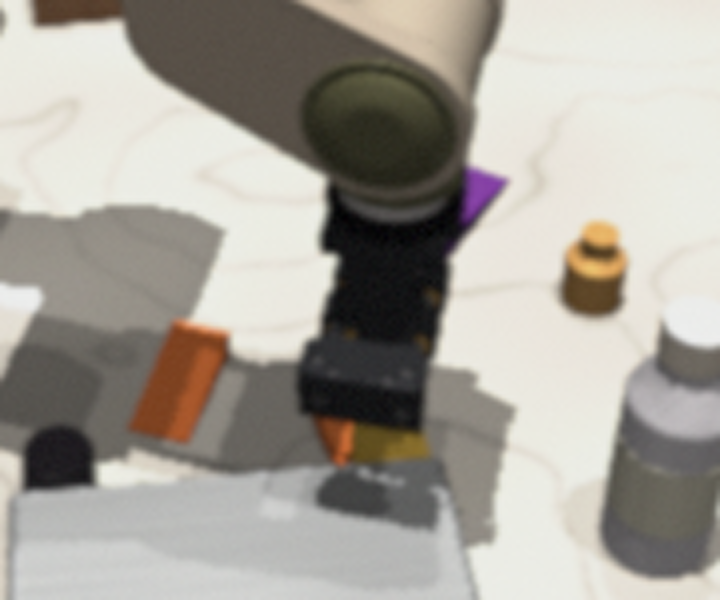

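```bash
python3 -m pendant '{"delta_rot":[[0,0,0],[0,0,0],[0,0,0],[0,0,0]],"dp":[[0,-9,5],[0,0,0],[3,0,0],[3,0,0]],"hand":[-1,-1,-1,-1]}'
python3 -c "
from h import *
go([.577,-.17,.06],64)"
```

```text
time: 14.2
eef_pos: [0.5784, -0.1715, 0.0672]
tcp_rot: [0.158, 0.688, -0.157, 0.691]
wrist_force: [-0.2, 0.0, -0.4]
gripper_width: 0.0003
t 14.2 tcp [ 0.5784 -0.1715  0.0672] F [-0.18  0.01 -0.36] w 0.0003 q [-0.49  0.64  1.38  0.    1.12 -1.61]
jaw deg 64.3 tool x [ 5.3e-03  1.0e-04 -1.0e+00]
rot total [ 0.3   0.27 -0.14]
dp total now-frame [ 7.2  0.7 -2. ]
dp in final frame [ 7.2  0.7 -1.9]
```

```bash
python3 -m pendant '{"delta_rot":[[0,0,0],[0,0,0],[0,0,0]],"dp":[[3,0,-1],[3,0,0],[2,0,0]],"hand":[-1,-1,-1]}'
python3 -m pendant '{"delta_rot":[[0,0,0],[0,0,0]],"dp":[[2,0,0],[2,0,0]],"hand":[-1,-1]}'
```

```text
time: 14.5
eef_pos: [0.5776, -0.1711, 0.0597]
tcp_rot: [0.158, 0.687, -0.157, 0.691]
wrist_force: [-5.8, 2.8, 24.4]
gripper_width: 0.0004
time: 14.7
eef_pos: [0.5776, -0.1711, 0.0597]
tcp_rot: [0.157, 0.687, -0.157, 0.692]
wrist_force: [-6.4, 1.6, 19.5]
gripper_width: 0.0001
```

Contact at z = 59.7 mm with about 20 N, and it doesn't yield. I hold this for a second.

```bash
python3 -m pendant '{"delta_rot":[[0,0,0],[0,0,0],[0,0,0],[0,0,0],[0,0,0],[0,0,0]],"dp":[[2,0,0],[2,0,0],[2,0,0],[2,0,0],[2,0,0],[2,0,0]],"hand":[-1,-1,-1,-1,-1,-1]}'
python3 -m pendant '{"delta_rot":[[0,0,0],[0,0,0],[0,0,0],[0,0,0],[0,0,0],[0,0,0]],"dp":[[2,0,0],[2,0,0],[2,0,0],[2,0,0],[2,0,0],[2,0,0]],"hand":[-1,-1,-1,-1,-1,-1]}'
```

```text
time: 15.3
eef_pos: [0.5776, -0.1711, 0.0597]
tcp_rot: [0.155, 0.684, -0.158, 0.695]
wrist_force: [-6.9, 3.2, 18.3]
gripper_width: 0.0004
time: 15.9
eef_pos: [0.5776, -0.1711, 0.0598]
tcp_rot: [0.153, 0.682, -0.159, 0.698]
wrist_force: [-6.6, 2.0, 17.7]
gripper_width: 0.0005
```

Held about 1.4 s at 18–24 N with no sinking. Now I lift straight up and move clear.

```bash
python3 -m pendant '{"delta_rot":[[0,0,0],[0,0,0],[0,0,0],[0,0,0],[0,0,0],[0,0,0],[0,0,0],[0,0,0],[0,0,0],[0,0,0],[0,0,0],[0,0,0],[0,0,0],[0,0,0]],"dp":[[-3,0,0],[-15,0,0],[-30,0,0],[-35,0,0],[-35,0,0],[-30,0,0],[0,35,-20],[0,35,-20],[0,35,-20],[0,35,-20],[0,35,-20],[0,35,-20],[0,35,-20],[0,0,0]],"hand":[-1,-1,-1,-1,-1,-1,-1,-1,-1,-1,-1,-1,-1,-1]}'
python3 - <<'E'
from h import *
b,sd=grab('side','s9');a,d=grab('top','t9')
cv2.imwrite('pics/c10.png',np.hstack([a,b])[:, :][:, 0:1024]); cv2.imwrite('pics/c10.png',cv2.resize(np.hstack([a[100:300,100:460],b[150:384,160:420]]) if 0 else np.hstack([cv2.resize(a[110:270,230:450],(420,305)),cv2.resize(b[170:384,180:400],(314,305))]),None,fx=1,fy=1))
m=(lambda z:((z>.045)&(z<.075)).astype(np.uint8))(world("top",d)[...,2])
for n,(x,e,c,f) in dict(yel=(325,347,168,192),bl=(325,346,230,256),tr=(428,445,174,196),br=(427,445,240,262)).items():
    v,u=np.nonzero(m[c:f,x:e]); Q=ray("top",np.c_[u+x,v+c],.06); print(n,Q.min(0)[:2].round(4),Q.max(0)[:2].round(4))
k=max(blobs(a[150:203,270:350].copy(),(8,130,80),(20,255,255))[0],key=cv2.contourArea)[:,0]+[270,150]
kb=k[k[:,0]<=k[:,0].min()+2]; print("wedge px",k.min(0),k.max(0),"back",ray("top",kb,.025).mean(0))
for nm,dd in(("before",np.load("pics/top0.npy")),("now",d)):
    W=world("top",dd)[182:242,356:416].reshape(-1,3); W=W[abs(W[:,2]-.06)<.02]; G=np.c_[W[:,:2]-W[:,:2].mean(0),np.ones(len(W))]
    s=np.linalg.lstsq(G,W[:,2],rcond=None)[0]; print(nm,"tilt deg",np.degrees(s[:2]).round(2),"z",s[2].round(4),len(W))
go([.577,-.17,.06],64)
E
```

```text
time: 17.3
eef_pos: [0.5524, 0.1223, 0.208]
tcp_rot: [0.154, 0.682, -0.159, 0.697]
wrist_force: [1.0, 0.7, -0.1]
gripper_width: 0.0006
yel [ 0.5535 -0.1848] [ 0.5985 -0.1459]
bl [ 0.3553 -0.1706] [ 0.399  -0.1263]
tr [ 0.5259 -0.4696] [ 0.57   -0.4342]
br [ 0.3296 -0.4481] [ 0.3725 -0.4161]
wedge px [317 172] [343 189] back [ 0.57748391 -0.10038781  0.025     ]
before tilt deg [-0.    0.12] z 0.0596 3589
now tilt deg [0.03 0.08] z 0.0596 3590
t 17.4 tcp [0.5531 0.1189 0.208 ] F [ 0.14 -0.33 -0.41] w 0.0006 q [ 0.01  0.42  1.32 -0.01  1.38 -1.11]
jaw deg 64.19 tool x [ 0.0192 -0.0132 -0.9997]
rot total [0.2  1.32 0.2 ]
dp total now-frame [ 152.2 -249.1  143.8]
dp in final frame [ 148.  -249.2  148.1]
```

View pics/c10.png

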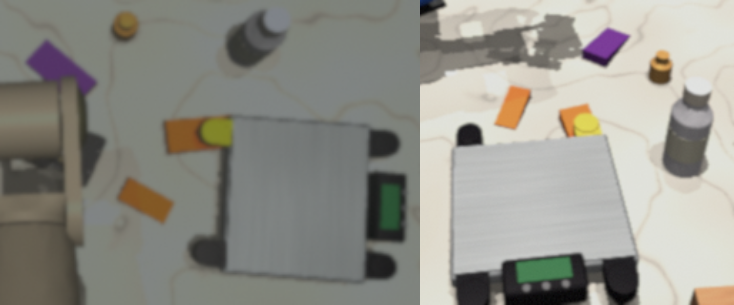

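View pics/t9.png

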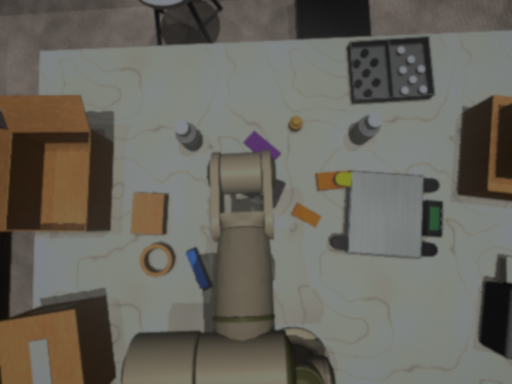

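The wedge is under the foot at top-view pixels (317..343, 172..189). The scale's bosses read as before and the other things stand where they were. The arm is clear, so I hand the job in.

```bash
python3 -c "
from rig import ctrl
print(ctrl.job_done())"
```

```text
the job is handed in; nothing more can be done
None
```

The orange wedge is snug under the short foot, the yellow corner passed the press test, and I handed the job in at 17.4 s. No verdict was reported.

**What I did:**
- I slid the larger orange wedge about 14 mm sideways to line it up with the foot.
- I pushed it in thin end first with two fingers on its back face. Resistance climbed to 8 N, and I backed off there.
- I pressed on the yellow boss for about 1.4 s at 18–24 N. The fingertips stayed at 59.7–59.8 mm, so the corner did not sink. There was also about 7 N of sideways force during the press.
- I lifted straight up and moved clear.

**Last checks:**
- **Wedge:** its back is at y ≈ -0.100 m, which puts the foot at about +10.5 mm on the wedge (snug is about +11).
- **Scale position:** all four bosses read as they did at the start. The only change was the yellow boss's outer edge, about 3 mm (one pixel) further out; this is probably the wedge now showing beside it.
- **Scale level:** the tilt is within about 0.1°, the same as before.
- **Other things on the table:** I compared these by eye only, in the last pictures, and they stand where they were. The small orange and purple wedges were not touched.

The arm hid the wedge from the top camera during the push, so I relied on the side view and the wrist force there.

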